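# Unbolt and open the fittings crate

## Robot

A 7-joint arm with a two-finger parallel gripper is mounted at the origin on the work surface. World frame = base frame: x ahead of the robot, y to its left, z up, the work surface at z = 0. Lengths are in m, angles in degrees, forces in N, time in s.
With the tool pointing down it reaches from about 0.4 to 0.85 m from the base axis. Payload 4.5 kg.
Tool frame: the origin (TCP) lies at the very end of the fingers, on their centre line; the grasp point (between the pads) lies 19 mm behind it; z points along the fingers, y is the line along which they close (so a half turn about z gives the same grasp; the last joint's range is limited). The gripper opens to 85 mm and grips with 20 to 120 N. Pads are 22 mm wide; open, the fingers measure 114 mm over their backs; the gripper's body (76 mm by 85 mm) begins 54 mm behind the grasp point. The pads swing forward as they close: fully open they stand 13 mm farther back than shut.
Start: joints at [-66.36, 39.483, -11.15, 89.685, 9.013, 51.709, -12.324], TCP at [0.231, 0.581, 0.231] pointing down, gripper open.
Joint ranges: [-172.22, 172.22], [-26.19, 119.32], [-84.43, 86.54], [7.71, 146.69], [-57.33, 237.33], [2.42, 119.75], [-152.13, 152.13]. Speed limits (degrees/s): [147.25, 147.25, 180, 180, 180, 180, 180].

## Interface

Orientations are given as [roll, pitch, yaw] about the fixed x, y, z axes, in that order (R = Rz(yaw) Ry(pitch) Rx(roll)).
In Python, from station import get_obs, snapshot, job_done, trace, place_of gives the robot as it stands.
- The arm moves only by the tool step_arm, never from a script. Its argument "deltas" is a list of rows, each a list of 7 numbers: the closure in counts, from 0 (fully open) to 255 (shut), then the shift along the tool's x, y, z in units of 0.3 m (1.0 is 0.3 m), then the turn, a rotation vector about the tool's x, y, z in units of 90 degrees (1.0 is 90 degrees). A call has 1 to 8 rows; each row shifts and turns the commanded pose from where the row before left it, along the tool's axes as they then stand; what a row does not reach is not made up. A row lasts 1/10 s, in which the tool goes at most 50 mm and 8.59 degrees, less where a joint would pass 70% of its speed; a pose out of reach is approached as far as the arm can. A call with a number of a shift or a turn outside -1 to 1 is refused whole. A call with a gripper value outside its range is refused whole. The fingers move at their own pace and stop on an object; the grip force is fixed at half the most. Time passes only in rows, so rows that do not move let the fingers close. It gives the time, the measured TCP pose, the force, the opening and the grip force at its end, in the units of the state.
- get_obs(): the state, without advancing time (a new reading comes with each control period).
- snapshot(name): name is "scene" or "top" or "wrist"; returns a dict with "image" (400x640x3 uint8, blue, green, red), "z_map" (400x640 float32, m along the optical axis (not along the pixel's ray), 0 where there is no reading), "fx", "fy", "cx", "cy" (pixels), "world_to_cam" (4x4, takes a point from world to camera coordinates); the wrist camera has in their place "hand_eye" (4x4, takes a point from camera to tool coordinates, whose origin is the TCP and whose axes are the flange's). Camera axes: x right, y down, z forward; pixel columns grow to the right and rows downward; lengths in m; the calibration is good to about 2 mm. The wrist camera is an equidistant fisheye: a pixel r from the principal point sees the ray r / f radians off the axis. A picture is of the moment at which its call begins: read the wrist's pose just before it.
- job_done(): hands the job in; it is judged then, once.
Trained networks look in a picture, given as the dict that the camera call returned (one of the last four; its "shot" number tells which), for a name from the list of things; names that differ only in an ending like _2 or _b are one class to them, and where a whole thing is asked for, a point or a joint stands for the part that bears it (a point fixed in the world has none). Each returns a list of dicts, best first, with "score" (0 to 1); they miss things now and then, are a little off and sometimes report something else, mostly with a low value. They report only what shows in the picture. A call takes as long as a camera call.
- trace(thing, picture): "region" (400x640 bool, what is visible of it) and "location" ([column, row] in pixels, amid what is visible of it).
- place_of(thing, picture): "location" ([column, row] in pixels: a listed point, or the origin of a listed thing).
The state is a dict: "time": time; "joint_positions": joint angles; "dq": joint speeds; "tau": joint torques, N m; "tcp_pos": TCP position; "eef_rot": TCP orientation; "contact_force": force on the tool from outside, world axes, zero at the start; "torque": the same for the moment, N m; "grip_width": finger opening in m; "grasp_force": force on a finger pad.
Only numpy, scipy, OpenCV 4.12 (cv2) and the standard library are available. Lean on these libraries where they do the work, as an engineer would, in place of code of your own. Each camera call takes 0.05 s, during which the arm holds its last target. There are 200 camera calls.

## Task

Open the plywood crate of conduit fittings: turn the bolt's red handle up out of its notch, draw the bolt fully back and turn the handle down into the rear notch so that the bolt cannot slide shut. Then swing the lid up until it stands nearly upright and let go; it stays by itself. Leave the loose grey fittings beside the crate where they stand.

Things in the scene. Friction and masses are not known exactly. Their poses are not given: they have to be found in the camera images.
- crate: heavy plywood transit crate, does not move; 270 (x) by 380 (y) mm, top 139 mm above the bench. Origin: centre of its underside. x points away from the robot, from front to hinges; y left, along the hinges; z up. Behind a fixed front board 57 mm deep, which carries the bolt's keeper, the lid (205 mm deep, full width) is hinged at the back. Bolt and pull handle are on the lid, near its front edge
- bolt_grip (a point): centre of the flat red paddle on the bolt's handle: 32 mm long, 22 wide, 14 thick (flat faces square to the bolt's rod), on a 7 mm stem standing square out of the rod; centre 48 mm from the rod's axis. At the start the handle lies in the front notch, pointing to the crate's -y, 20 degrees or a little more above level: paddle centre 31 mm or more above the lid's top, 35 mm free before and behind it
- bolt (a joint): slide of the bolt's rod to the crate's +x (away from the robot), m: 0 shot, 0.045 fully back (stop). Needs about 2 N and stays where left. Slides only while bolt_handle is above 0.85; while shot it holds the lid shut. Rod 12 mm thick, along the crate's x, at crate y -0.090, 15 mm above the lid's top; its barrel, a tube 24 mm thick, has a slot along the top with a notch to crate -y at each end
- bolt_handle (a joint): turn of the bolt's handle about the rod's axis, rad: 0 down in a notch (20 degrees above level, towards the crate's -y), 1.22 straight up, 1.6 its stop past upright. Moves easily and stays where it is left. It goes down into the rear notch only with the bolt at 0.041 or more
- pull_bar (a point): middle of the lid's dark steel pull handle: a round bar 10 mm thick, 95 mm clear length, parallel to the crate's y; with the lid shut its centre is 40 mm above the lid's top at crate x -0.045, y +0.065, 30 mm in from the lid's front edge. The bar turns freely between fingers as the lid swings. With the lid up, fingers opened wide would press on the lid: open them about 30 mm to let go
- lid_hinge (a point): middle of the lid's hinge axis, parallel to the crate's y: crate x +0.130, y 0, 130 mm above the bench (underside of the 9 mm lid). With the lid shut the pull bar's centre is 175 mm in front of it and 49 mm above it
- lid (a joint): opening of the lid, rad: 0 shut, 1.57 upright, stop at 1.75; the front edge rises and swings away from the robot. Stiff hinges: the lid stays at any angle; up to about 15 N at the pull bar moves it
- fitting_a_mid (a point): centre (33 mm up) of a loose grey plastic conduit fitting, a ring 114 mm across and 66 mm high, to the left of the crate (crate +y)
- fitting_b_mid (a point): centre of a second such fitting, to the right of the crate (crate -y), farther from the robot
- fitting_c_mid (a point): centre of a third such fitting, to the right of the crate (crate -y), nearer to the robot

How it is judged (in metres and radians):
On the way:
1. with the lid still shut, the bolt is drawn back and its handle is turned down into the rear notch (value of joint bolt above 0.038 m and value of joint bolt_handle below 0.6 rad and value of joint lid below 0.1 rad), for 0.1 s.
At the end, for the whole second after the job is handed in: the lid stands open by more than 1.1 rad (63 degrees) and is at rest, the bolt is drawn back by more than 38 mm of its 45 mm, and its handle is down in the rear notch (bolt_handle below 0.6 rad) (value of joint lid above 1.1 rad and velocity of joint lid between -0.05 and 0.05 rad/s and value of joint bolt above 0.038 m and value of joint bolt_handle below 0.6 rad); the robot touches nothing.
It fails at once if a loose fitting beside the crate is moved by more than 30 mm (distance of any of fitting_a_mid, fitting_b_mid, fitting_c_mid from where it was at the start of the episode above 0.03 m).
It also fails if it takes over 50 s, if anything falls off the work surface, if the arm or the gripper's body presses on something with over 40 N, if the wrist force passes 120 N, or if a joint passes its speed limit or range.

## Working session

There is one attempt and no reset: what is moved stays moved. The work goes in short steps, Python scripts to look and compute and a tool call to move; the robot and the scene stay as the last step left them, time stands still between calls to the robot, and variables do not carry over. Pictures are saved under pics/ and viewed, at most 10 in all, crops included, and the job is handed in when it is done.

Besides the shell and the picture viewer there is one more tool, called after "Call:" by a JSON object that holds its "fn" and its "kwargs", one argument or row to a line. step_arm: Moves the arm, as the interface text tells. Shifts and turns lie within -1 to 1; 1 stands for 0.3 m of shift or 90 degrees of turn. Its arguments: {"type":"object","properties":{"deltas":{"type":"array","items":{"type":"array","items":{"type":"number"}}}},"required":["deltas"]}

```bash
mkdir -p pics; cat > h.py <<'E'
import numpy as np, cv2
from station import get_obs, snapshot, job_done, trace, place_of
from scipy.spatial.transform import Rotation as R
def pts(s):
    z=s["z_map"]; v,u=np.mgrid[:400,:640]
    P=np.stack([(u-s["cx"])/s["fx"]*z,(v-s["cy"])/s["fy"]*z,z,np.ones_like(z)],-1)
    W=P@np.linalg.inv(s["world_to_cam"]).T
    W[z==0]=np.nan
    return W[...,:3]
E
python3 - <<'E'
from h import *
o=get_obs(); print({k:np.round(o[k],3) for k in ("time","tcp_pos","eef_rot","grip_width","contact_force")})
ims=[]
for n in ("scene","top"):
    s=snapshot(n); W=pts(s); im=s["image"].copy()
    for t in ("crate","bolt_grip","bolt","pull_bar","lid_hinge","fitting_a_mid"):
        for f,c in ((place_of,(0,0,255)),(trace,(0,255,0))):
            try: r=f(t,s)
            except Exception as e: print(t,f.__name__,str(e)[:80]); continue
            for d in r[:3]:
                u,v=np.round(d["location"]).astype(int)
                p=W[min(max(v,0),399),min(max(u,0),639)]
                print(n,t,f.__name__,round(d["score"],2),(u,v),np.round(p,3))
                if f is place_of: cv2.circle(im,(int(u),int(v)),3,c,1)
    c2=np.linalg.inv(s["world_to_cam"]); print(n,"cam",np.round(c2[:3,3],2))
    cv2.imwrite(f"pics/{n}1.png",im); np.savez(n+".npz",W=W,im=s["image"])
E
```

```text
{'time': np.float64(0.0), 'tcp_pos': array([0.231, 0.58 , 0.23 ]), 'eef_rot': array([-1.79892e+02,  6.00000e-03,  1.58302e+02]), 'grip_width': np.float64(0.086), 'contact_force': array([ 0.089, -0.135,  0.958])}
scene crate call 0.85 (np.int64(303), np.int64(208)) [ 0.554 -0.046  0.14 ]
scene bolt_grip call 0.61 (np.int64(244), np.int64(180)) [ 0.495 -0.181  0.183]
scene bolt_grip call 0.63 (np.int64(246), np.int64(180)) [ 0.492 -0.177  0.18 ]
bolt call it knows: bolt_grip, crate, fitting_a_mid, fitting_b_mid, fitting_c_mid, lid_hin
scene bolt call 0.59 (np.int64(252), np.int64(179)) [ 0.49  -0.163  0.18 ]
scene pull_bar call 0.8 (np.int64(330), np.int64(162)) [0.451 0.024 0.181]
scene pull_bar call 0.85 (np.int64(305), np.int64(204)) [ 0.541 -0.041  0.138]
scene lid_hinge call 0.96 (np.int64(314), np.int64(239)) [ 0.635 -0.025  0.132]
scene lid_hinge call 0.79 (np.int64(304), np.int64(203)) [ 0.539 -0.043  0.14 ]
scene lid_hinge call 0.38 (np.int64(303), np.int64(208)) [ 0.554 -0.046  0.14 ]
scene fitting_a_mid call 0.73 (np.int64(419), np.int64(207)) [0.477 0.265 0.002]
scene fitti
[... 440 characters left out ...]
), np.int64(220)) [ 0.484 -0.169  0.184]
bolt call it knows: bolt_grip, crate, fitting_a_mid, fitting_b_mid, fitting_c_mid, lid_hin
top bolt call 0.61 (np.int64(373), np.int64(220)) [ 0.486 -0.138  0.158]
top pull_bar call 0.63 (np.int64(304), np.int64(232)) [0.455 0.027 0.182]
top pull_bar call 0.86 (np.int64(328), np.int64(203)) [ 0.528 -0.03   0.141]
top lid_hinge call 0.78 (np.int64(328), np.int64(162)) [ 0.63  -0.03   0.142]
top lid_hinge call 0.95 (np.int64(330), np.int64(202)) [ 0.531 -0.035  0.139]
top fitting_a_mid call 0.76 (np.int64(220), np.int64(220)) [ 0.494  0.265 -0.001]
top fitting_a_mid call 0.83 (np.int64(231), np.int64(226)) [ 0.477  0.234 -0.001]
top cam [0.42 0.   1.18]
```

```bash
python3 - <<'E'
from h import *
for n in ("scene","top"):
    d=np.load(n+".npz"); W=d["W"]
    m=(abs(W[...,2]-0.139)<0.008)
    m=cv2.morphologyEx(m.astype(np.uint8),cv2.MORPH_CLOSE,np.ones((9,9)))
    k,l,st,_=cv2.connectedComponentsWithStats(m); i=1+np.argmax(st[1:,4])
    P=W[(l==i)&(abs(W[...,2]-0.139)<0.008)][:,:2].astype(np.float32)
    print(n,cv2.minAreaRect(P),np.nanmedian(W[(l==i)][:,2]))
a=cv2.imread("pics/top1.png")[120:320,180:480]; b=cv2.imread("pics/scene1.png")[110:310,160:460]
cv2.imwrite("pics/both.png",np.vstack([cv2.resize(a,None,fx=1.5,fy=1.5),cv2.resize(b,None,fx=1.5,fy=1.5)]))
E
```

```text
scene ((0.5056072473526001, -0.043048590421676636), (0.2835712432861328, 0.38039904832839966), 6.3544087409973145) 0.13920231465826238
top ((0.5068468451499939, -0.04026830196380615), (0.2767958641052246, 0.38075363636016846), 6.355478763580322) 0.13955861035915684
```

View pics/both.png

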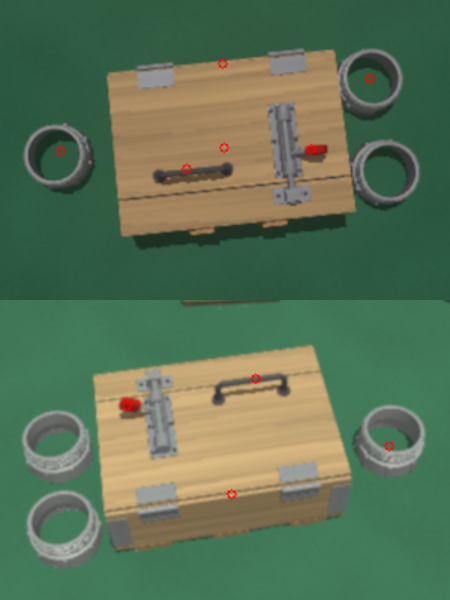

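```bash
cat >> h.py <<'E'
YAW=6.35; C=np.array([0.504,-0.039,0.0])
def c2w(p): return C+R.from_euler('z',YAW,degrees=True).apply(p)
def w2c(p): return R.from_euler('z',-YAW,degrees=True).apply(np.asarray(p)-C)
def tool(tilt): return R.from_euler('z',YAW+90,degrees=True)*R.from_euler('x',180,degrees=True)*R.from_euler('y',tilt,degrees=True)
def pose():
    o=get_obs(); return np.array(o["tcp_pos"]),R.from_euler('xyz',o["eef_rot"],degrees=True)
def plan(segs,start=None):
    "segs: (pos,R,closure,n); prints rounded rows, following the rounded rows"
    p,r=start or pose(); out=[]
    for q,s,g,n in segs:
        for i in range(n):
            k=n-i
            t=r.inv().apply((q-p)/k)/0.3; w=(r.inv()*s).as_rotvec(degrees=True)/k/90
            row=[g]+[round(float(v),3) for v in (*t,*w)]
            if max(abs(np.array(row[1:4]).max()),0)>.167 or np.linalg.norm(row[4:])*90>8.59: print("FAST",row)
            out.append(row); p=p+r.apply(np.array(row[1:4])*0.3); r=r*R.from_rotvec(np.array(row[4:])*90,degrees=True)
    for i in range(0,len(out),8): print(out[i:i+8])
    print("end",np.round(p,4),np.round(w2c(p),4)); return p,r
E
python3 - <<'E'
from h import *
r0=pose()[1]
t=c2w([-0.032,-0.135,0.30])
plan([(np.array([.42,.36,.30]),r0,0,8),(t,tool(0),0,16)])
E
```

```text
[[0, -0.107, -0.056, -0.029, 0.0, 0.0, 0.0], [0, -0.107, -0.056, -0.029, 0.0, 0.0, 0.0], [0, -0.107, -0.056, -0.028, 0.0, 0.0, 0.0], [0, -0.107, -0.057, -0.029, 0.0, 0.0, 0.0], [0, -0.107, -0.056, -0.028, 0.0, 0.0, 0.0], [0, -0.107, -0.057, -0.029, 0.0, 0.0, 0.0], [0, -0.108, -0.056, -0.028, 0.0, 0.0, 0.0], [0, -0.107, -0.057, -0.029, 0.0, 0.0, 0.0]]
[[0, -0.054, -0.099, -0.0, 0.0, -0.0, 0.043], [0, -0.061, -0.095, -0.0, 0.0, -0.0, 0.043], [0, -0.067, -0.09, -0.0, 0.0, -0.0, 0.043], [0, -0.073, -0.086, -0.0, 0.0, -0.0, 0.043], [0, -0.079, -0.081, -0.0, 0.0, -0.0, 0.043], [0, -0.084, -0.075, -0.0, 0.0, -0.0, 0.043], [0, -0.089, -0.069, -0.0, 0.0, -0.0, 0.043], [0, -0.093, -0.063, -0.0, 0.0, -0.0, 0.043]]
[[0, -0.097, -0.057, -0.0, 0.0, -0.0, 0.043], [0, -0.101, -0.05, -0.0, 0.0, -0.0, 0.043], [0, -0.104, -0.043, -0.0, 0.0, -0.0, 0.043], [0, -0.107, -0.036, -0.0, 0.0, -0.0, 0.043], [0, -0.109, -0.028, -0.0, 0.0, -0.0, 0.043], [0, -0.111, -0.021, -0.0, 0.0, -0.0, 0.043], [0, -0.112, -0.014, -0.0, 0.0, -0.0, 0.043], [0, -0.112, -0.006, -0.0, 0.0, -0.0, 0.043]]
end [ 0.4871 -0.1766  0.3   ] [-0.032  -0.1349  0.3   ]
```

Call:
{"fn": "step_arm", "kwargs": {
  "deltas": [
    [0,-0.107,-0.056,-0.029,0,0,0],
    [0,-0.107,-0.056,-0.029,0,0,0],
    [0,-0.107,-0.056,-0.028,0,0,0],
    [0,-0.107,-0.057,-0.029,0,0,0],
    [0,-0.107,-0.056,-0.028,0,0,0],
    [0,-0.107,-0.057,-0.029,0,0,0],
    [0,-0.108,-0.056,-0.028,0,0,0],
    [0,-0.107,-0.057,-0.029,0,0,0]
  ]
}}

```text
time: 2.0
tcp_pos: [0.4209, 0.3587, 0.3005]
eef_rot: [180.0, 0.0, 158.3]
contact_force: [0.5, 1.0, 0.1]
grip_width: 0.0854
grasp_force: 0.0
```

Call:
{"fn": "step_arm", "kwargs": {
  "deltas": [
    [0,-0.054,-0.099,0,0,0,0.043],
    [0,-0.061,-0.095,0,0,0,0.043],
    [0,-0.067,-0.09,0,0,0,0.043],
    [0,-0.073,-0.086,0,0,0,0.043],
    [0,-0.079,-0.081,0,0,0,0.043],
    [0,-0.084,-0.075,0,0,0,0.043],
    [0,-0.089,-0.069,0,0,0,0.043],
    [0,-0.093,-0.063,0,0,0,0.043]
  ]
}}

```text
time: 2.8
tcp_pos: [0.4536, 0.0903, 0.3002]
eef_rot: [180.0, 0.0, 127.2]
contact_force: [-0.2, -0.0, -0.1]
grip_width: 0.0852
grasp_force: 0.0
```

Call:
{"fn": "step_arm", "kwargs": {
  "deltas": [
    [0,-0.097,-0.057,0,0,0,0.043],
    [0,-0.101,-0.05,0,0,0,0.043],
    [0,-0.104,-0.043,0,0,0,0.043],
    [0,-0.107,-0.036,0,0,0,0.043],
    [0,-0.109,-0.028,0,0,0,0.043],
    [0,-0.111,-0.021,0,0,0,0.043],
    [0,-0.112,-0.014,0,0,0,0.043],
    [0,-0.112,-0.006,0,0,0,0.043]
  ]
}}

```text
time: 3.6
tcp_pos: [0.4872, -0.178, 0.3001]
eef_rot: [180.0, -0.0, 96.2]
contact_force: [1.1, 0.2, -0.9]
grip_width: 0.0855
grasp_force: 0.0
```

Call:
{"fn": "step_arm", "kwargs": {
  "deltas": [
    [120,0,0,0,0,0,0],
    [120,0,0,0,0,0,0],
    [120,0,0,0,0,0,0]
  ]
}}

```text
time: 3.9
tcp_pos: [0.4872, -0.1752, 0.2999]
eef_rot: [-180.0, -0.1, 96.5]
contact_force: [0.2, 0.4, 0.6]
grip_width: 0.0454
grasp_force: 0.0
```

```bash
cat >> h.py <<'E'
def wrist(things):
    p,r=pose(); s=snapshot("wrist"); H=s["hand_eye"]
    f=s["fx"]; v,u=np.mgrid[:400,:640]
    dx,dy=(u-s["cx"])/s["fx"],(v-s["cy"])/s["fy"]; th=np.hypot(dx,dy)+1e-9
    z=s["z_map"]; k=np.where(th<1.4,np.tan(np.minimum(th,1.4))/th,np.nan)
    P=np.stack([dx*k*z,dy*k*z,z],-1); P[z==0]=np.nan
    T=P@H[:3,:3].T+H[:3,3]
    Wd=T@r.as_matrix().T+p
    for t in things:
        for fn,fu in (("place",place_of),("trace",trace)):
            for d in fu(t,s)[:2]:
                c,w=np.round(d["location"]).astype(int)
                print(t,fn,round(d["score"],2),(int(c),int(w)),"crate:",np.round(w2c(Wd[w,c]),4))
                if fn=="trace":
                    Q=w2c(Wd[d["region"]]); print("   reg 5/50/95",np.round(np.nanpercentile(Q,[5,50,95],axis=0),4).tolist())
    return s,Wd
E
python3 - <<'E'
from h import *
s,W=wrist(["bolt_grip","pull_bar"])
cv2.imwrite("pics/w1.png",s["image"])
print(np.round(get_obs()["tcp_pos"],4),get_obs()["eef_rot"],get_obs()["grip_width"])
q=w2c(W.reshape(-1,3)); im=s["image"].reshape(-1,3).astype(int)
red=(im[:,2]>150)&(im[:,1]<70)&(im[:,0]<70)
print(red.sum(),np.round(np.nanpercentile(q[red],[2,10,50,90,98],axis=0),4))
E
```

```text
bolt_grip place 0.79 (316, 193) crate: [-0.0314 -0.133   0.1875]
bolt_grip trace 0.72 (316, 188) crate: [-0.0314 -0.129   0.1859]
   reg 5/50/95 [[-0.0375, -0.1446, 0.1604], [-0.0315, -0.1268, 0.1829], [-0.0262, -0.101, 0.191]]
bolt_grip trace 0.28 (372, 114) crate: [ 0.0234 -0.0669  0.138 ]
   reg 5/50/95 [[-0.0665, -0.1781, 0.1372], [0.0201, -0.0658, 0.1386], [0.1167, 0.0393, 0.1614]]
pull_bar trace 0.87 (370, 114) crate: [ 0.0212 -0.0669  0.1387]
   reg 5/50/95 [[-0.0665, -0.1778, 0.1372], [0.0202, -0.0657, 0.1386], [0.1167, 0.0393, 0.1614]]
[ 0.4872 -0.1757  0.3001] [ 1.79989690e+02 -2.28879166e-02  9.64768450e+01] 0.04533501833618678
220 [[-0.0375 -0.1342  0.1788]
 [-0.0366 -0.1321  0.1797]
 [-0.0323 -0.126   0.1829]
 [-0.0279 -0.1204  0.1864]
 [-0.0271 -0.1191  0.188 ]]
```

View pics/w1.png

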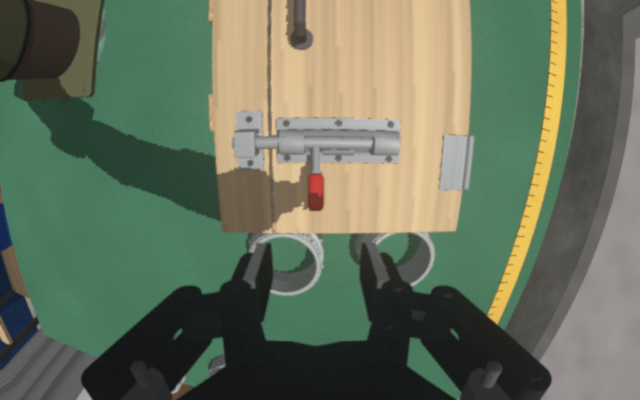

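```bash
cat >> h.py <<'E'
def grip(a,x,tilt):  # TCP (world) with grasp point at paddle centre
    a=np.radians(a); t=tool(tilt); c=c2w([x,-0.09-0.048*np.cos(a),0.154+0.048*np.sin(a)])
    return c+t.apply([0,0,0.019]),t
E
python3 - <<'E'
from h import *
g,t=grip(27,-.032,28)
plan([(g-t.apply([0,0,.06]),t,130,7),(g,t,130,6)])
E
```

```text
[[130, -0.009, -0.0, 0.042, -0.0, 0.044, 0.0], [130, -0.011, -0.0, 0.041, -0.0, 0.044, 0.0], [130, -0.014, -0.0, 0.04, -0.0, 0.045, 0.0], [130, -0.017, -0.0, 0.039, -0.0, 0.044, 0.0], [130, -0.02, -0.0, 0.038, -0.0, 0.045, 0.0], [130, -0.023, -0.0, 0.037, -0.0, 0.044, 0.001], [130, -0.025, -0.001, 0.035, -0.0, 0.045, 0.0], [130, 0.0, 0.0, 0.033, -0.0, -0.0, 0.0]]
[[130, 0.0, 0.0, 0.033, -0.0, -0.0, 0.0], [130, 0.0, 0.0, 0.034, -0.0, -0.0, 0.0], [130, 0.0, 0.0, 0.033, -0.0, -0.0, 0.0], [130, 0.0, 0.0, 0.034, -0.0, -0.0, 0.0], [130, 0.0, 0.0, 0.033, -0.0, -0.0, 0.0]]
end [ 0.4858 -0.1657  0.159 ] [-0.0321 -0.1239  0.159 ]
```

Call:
{"fn": "step_arm", "kwargs": {
  "deltas": [
    [130,-0.009,0,0.042,0,0.044,0],
    [130,-0.011,0,0.041,0,0.044,0],
    [130,-0.014,0,0.04,0,0.045,0],
    [130,-0.017,0,0.039,0,0.044,0],
    [130,-0.02,0,0.038,0,0.045,0],
    [130,-0.023,0,0.037,0,0.044,0.001],
    [130,-0.025,-0.001,0.035,0,0.045,0],
    [130,0,0,0,0,0,0]
  ]
}}

```text
time: 4.95
tcp_pos: [0.4873, -0.1971, 0.2091]
eef_rot: [-179.7, -28.1, 95.9]
contact_force: [-0.9, -0.4, 0.1]
grip_width: 0.0418
grasp_force: 0.0
```

```bash
python3 - <<'E'
from h import *
s,W=wrist(["bolt_grip"])
cv2.imwrite("pics/w2.png",s["image"])
g,t=grip(27,-.032,28)
plan([(g,t,130,7)])
E
```

```text
bolt_grip place 0.69 (320, 227) crate: [-0.0313 -0.1382  0.19  ]
bolt_grip trace 0.63 (318, 222) crate: [-0.0325 -0.135   0.1873]
   reg 5/50/95 [[-0.0379, -0.151, 0.1617], [-0.0319, -0.1337, 0.1842], [-0.0261, -0.1032, 0.1912]]
[[130, -0.0, -0.0, 0.029, 0.0, 0.0, 0.0], [130, -0.0, -0.0, 0.029, 0.0, 0.0, 0.0], [130, -0.0, -0.0, 0.029, 0.0, 0.0, 0.0], [130, -0.0, -0.0, 0.029, 0.0, 0.0, 0.0], [130, -0.0, -0.0, 0.029, 0.0, 0.0, 0.0], [130, -0.0, -0.0, 0.028, 0.0, 0.0, 0.0], [130, -0.0, -0.001, 0.029, 0.0, 0.001, 0.0]]
end [ 0.4858 -0.1655  0.1591] [-0.032  -0.1237  0.1591]
```

View pics/w2.png

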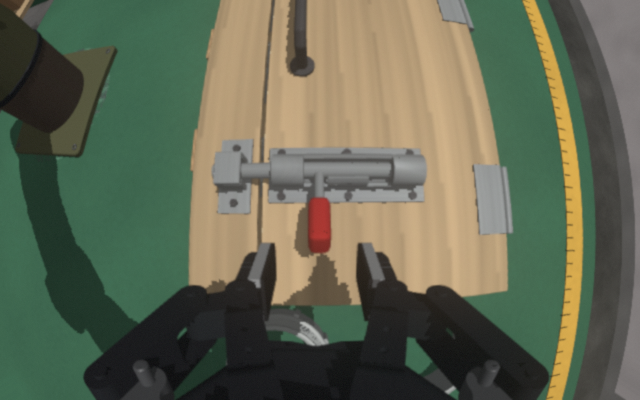

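Call:
{"fn": "step_arm", "kwargs": {
  "deltas": [
    [130,-0.001,0,0.029,0,0,0],
    [130,-0.001,0,0.029,0,0,0],
    [130,-0.001,0,0.029,0,0,0],
    [130,-0.001,0,0.029,0,0,0],
    [130,-0.001,0,0.029,0,0,0],
    [130,-0.001,0,0.028,0,0,0],
    [130,-0.001,0,0.029,0,0,0],
    [130,0,0,0,0,0,0]
  ]
}}

```text
time: 5.9
tcp_pos: [0.4851, -0.1672, 0.1564]
eef_rot: [-179.8, -28.1, 96.3]
contact_force: [0.1, 0.0, -0.5]
grip_width: 0.0417
grasp_force: 0.0
```

Call:
{"fn": "step_arm", "kwargs": {
  "deltas": [
    [255,0,0,0,0,0,0],
    [255,0,0,0,0,0,0],
    [255,0,0,0,0,0,0],
    [255,0,0,0,0,0,0],
    [255,0,0,0,0,0,0]
  ]
}}

```text
time: 6.4
tcp_pos: [0.4861, -0.1687, 0.1576]
eef_rot: [180.0, -27.9, 96.3]
contact_force: [-0.2, -1.8, 1.5]
grip_width: 0.0132
grasp_force: 59.9
```

```bash
sed -i 's/C=np.array(\[0.504,-0.039/C=np.array([0.504,-0.041/' h.py; python3 - <<'E'
from h import *
p,r=pose()
print(np.round(w2c(p),4),np.round(w2c(p+r.apply([0,0,-.019])),4),get_obs()["eef_rot"])
# rigid turn about rod axis
c=r.inv().apply(c2w([-.032,-.09,.154])-p); print(c)
q=R.from_rotvec([0,-7.25,0],degrees=True); print((c-q.apply(c))/.3)
E
```

```text
[-0.0319 -0.1249  0.1576] [-0.0319 -0.1339  0.1744] [179.99505065 -27.94822258  96.27551418]
[ 0.02918302 -0.00015433  0.01956358]
[ 0.00900741  0.         -0.01175485]
```

Call:
{"fn": "step_arm", "kwargs": {
  "deltas": [
    [255,0.009,0,-0.012,0,-0.0806,0],
    [255,0.009,0,-0.012,0,-0.0806,0],
    [255,0.009,0,-0.012,0,-0.0806,0],
    [255,0.009,0,-0.012,0,-0.0806,0]
  ]
}}

```text
time: 6.8
tcp_pos: [0.4847, -0.1642, 0.1744]
eef_rot: [180.0, 1.4, 96.2]
contact_force: [-0.4, -3.4, -13.1]
grip_width: 0.0132
grasp_force: 59.0
```

Call:
{"fn": "step_arm", "kwargs": {
  "deltas": [
    [255,0.009,0,-0.012,0,-0.0806,0],
    [255,0.009,0,-0.012,0,-0.0806,0],
    [255,0.009,0,-0.012,0,-0.0806,0],
    [255,0.009,0,-0.012,0,-0.0806,0],
    [255,0,0,0,0,0,0],
    [255,0,0,0,0,0,0]
  ]
}}

```text
time: 7.4
tcp_pos: [0.4847, -0.1442, 0.1848]
eef_rot: [-179.9, 29.9, 96.8]
contact_force: [-2.3, 10.4, 8.1]
grip_width: 0.0136
grasp_force: 65.3
```

```bash
python3 - <<'E'
from h import *
p,r=pose(); c=w2c(p+r.apply([0,0,-.019])); d=c-[0,-.09,.154]
print(np.round(w2c(p),4),np.round(c,4),"angle",np.degrees(np.arctan2(d[2],-d[1])),"rad",np.hypot(d[1],d[2]))
g=c2w(w2c(p)+np.array([.047,0,0])); plan([(g,r,255,8)])
E
```

```text
[-0.0306 -0.1004  0.1848] [-0.0306 -0.0909  0.2013] angle 88.85846776592177 rad 0.047284648674786
[[255, -0.0, 0.02, 0.0, 0.0, 0.0, 0.0], [255, -0.0, 0.02, 0.0, 0.0, 0.0, 0.0], [255, -0.0, 0.019, 0.0, 0.0, 0.0, 0.0], [255, -0.0, 0.02, 0.0, 0.0, 0.0, 0.0], [255, -0.0, 0.019, 0.0, 0.0, 0.0, 0.0], [255, -0.0, 0.02, 0.0, 0.0, 0.0, 0.0], [255, -0.0, 0.019, 0.0, 0.0, 0.0, 0.0], [255, -0.001, 0.02, 0.0, 0.0, 0.0, 0.0]]
end [ 0.5315 -0.1389  0.1849] [ 0.0165 -0.1004  0.1849]
```

Call:
{"fn": "step_arm", "kwargs": {
  "deltas": [
    [255,0,0.02,0,0,0,0],
    [255,0,0.02,0,0,0,0],
    [255,0,0.02,0,0,0,0],
    [255,0,0.02,0,0,0,0],
    [255,0,0.02,0,0,0,0],
    [255,0,0.02,0,0,0,0],
    [255,0,0.02,0,0,0,0],
    [255,0,0,0,0,0,0]
  ]
}}

```text
time: 8.2
tcp_pos: [0.5265, -0.1403, 0.1848]
eef_rot: [-180.0, 29.7, 96.5]
contact_force: [-2.2, 11.8, 7.1]
grip_width: 0.0132
grasp_force: 65.4
```

Call:
{"fn": "step_arm", "kwargs": {
  "deltas": [
    [255,0,0.005,0,0,0,0],
    [255,0,0.005,0,0,0,0],
    [255,0,0,0,0,0,0]
  ]
}}

```text
time: 8.5
tcp_pos: [0.5267, -0.1406, 0.1847]
eef_rot: [-179.7, 29.7, 96.5]
contact_force: [-5.8, 11.6, 10.3]
grip_width: 0.0131
grasp_force: 65.9
```

```bash
python3 - <<'E'
from h import *
p,r=pose(); c=w2c(p+r.apply([0,0,-.019])); d=c-[0,-.09,.154]
print(np.round(w2c(p),4),np.round(c,4),"angle",np.degrees(np.arctan2(d[2],-d[1])),"rad",np.hypot(d[1],d[2]),get_obs()["eef_rot"],get_obs()["contact_force"])
c=r.inv().apply(c2w([c[0],-.09,.154])-p); print(c)
q=R.from_rotvec([0,7.25,0],degrees=True); print((c-q.apply(c))/.3)
E
```

```text
[ 0.0115 -0.1015  0.1847] [ 0.0116 -0.0921  0.2013] angle 87.44147597264687 rad 0.04730184522380939 [-179.71708349   29.66984847   96.46379357] [-5.78750416 11.61171835 10.25116046]
[0.02522585 0.00020178 0.0210135 ]
[-0.00816734  0.          0.0111716 ]
```

Call:
{"fn": "step_arm", "kwargs": {
  "deltas": [
    [255,0,0.007,0,0,0,0],
    [255,0,0.007,0,0,0,0],
    [255,0,0,0,0,0,0]
  ]
}}

```text
time: 8.8
tcp_pos: [0.527, -0.1416, 0.1846]
eef_rot: [-179.3, 29.7, 96.4]
contact_force: [-11.8, 11.0, 13.1]
grip_width: 0.0132
grasp_force: 66.0
```

Call:
{"fn": "step_arm", "kwargs": {
  "deltas": [
    [255,-0.008,0,0.0115,0,0.08,0],
    [255,-0.008,0,0.0115,0,0.08,0],
    [255,-0.008,0,0.0115,0,0.08,0],
    [255,-0.008,0,0.0115,0,0.08,0]
  ]
}}

```text
time: 9.2
tcp_pos: [0.5281, -0.1512, 0.1756]
eef_rot: [-179.4, 0.3, 96.5]
contact_force: [-9.7, 7.5, -12.1]
grip_width: 0.0132
grasp_force: 63.5
```

Call:
{"fn": "step_arm", "kwargs": {
  "deltas": [
    [255,-0.008,0,0.0115,0,0.08,0],
    [255,-0.008,0,0.0115,0,0.08,0],
    [255,-0.008,0,0.0115,0,0.08,0],
    [255,-0.008,0,0.0115,0,0.08,0],
    [255,0,0,0,0,0,0],
    [255,0,0,0,0,0,0]
  ]
}}

```text
time: 9.8
tcp_pos: [0.5291, -0.1617, 0.1597]
eef_rot: [-179.3, -28.2, 96.1]
contact_force: [-8.5, 3.5, -1.2]
grip_width: 0.0134
grasp_force: 64.0
```

```bash
python3 - <<'E'
from h import *
p,r=pose(); c=w2c(p+r.apply([0,0,-.019])); d=c-[0,-.09,.154]
print(np.round(w2c(p),4),np.round(c,4),"angle",np.degrees(np.arctan2(d[2],-d[1])),"rad",np.hypot(d[1],d[2]),get_obs()["eef_rot"],get_obs()["contact_force"])
s=snapshot("scene"); cv2.imwrite("pics/s2.png",cv2.resize(s["image"][80:300,160:460],None,fx=2.5,fy=2.5))
E
```

```text
[ 0.0116 -0.1228  0.1597] [ 0.0118 -0.1317  0.1765] angle 28.302785918367547 rad 0.047389229964470835 [-179.28178901  -28.17415326   96.10567668] [-8.47646538  3.49710087 -1.20098306]
```

View pics/s2.png

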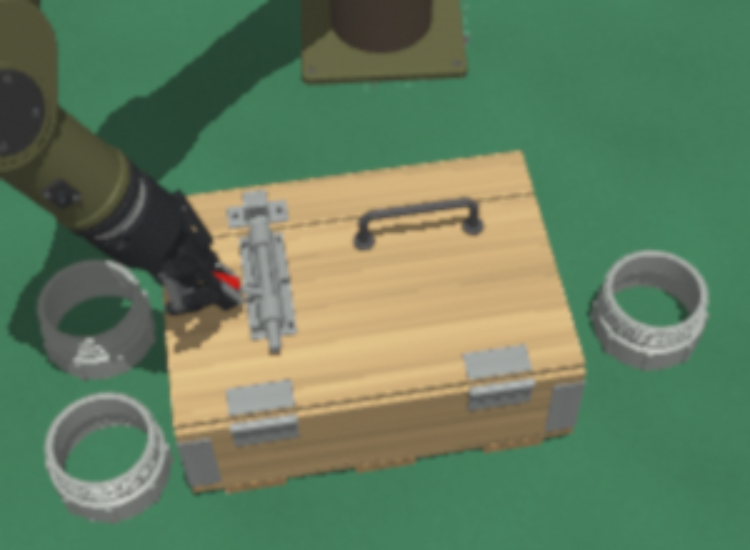

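Call:
{"fn": "step_arm", "kwargs": {
  "deltas": [
    [130,0,-0.005,0,0,0,0],
    [130,0,-0.005,0,0,0,0],
    [130,0,0,0,0,0,0],
    [130,0,0,0,0,0,0]
  ]
}}

```text
time: 10.25
tcp_pos: [0.5325, -0.1647, 0.1614]
eef_rot: [180.0, -27.5, 96.3]
contact_force: [-0.3, 0.4, 0.1]
grip_width: 0.0418
grasp_force: 0.0
```

```bash
python3 - <<'E'
from h import *
print(get_obs()["grip_width"])
p,r=pose(); 
plan([(p-r.apply([0,0,.09]),r,130,6),(c2w([-.045,.045,.25]),tool(0),130,10)])
E
```

```text
0.041827377886572134
[[130, -0.0, -0.0, -0.05, 0.0, 0.0, 0.0], [130, -0.0, -0.0, -0.05, 0.0, 0.0, 0.0], [130, -0.0, 0.0, -0.05, 0.0, 0.0, 0.0], [130, -0.0, 0.0, -0.05, 0.0, 0.0, 0.0], [130, -0.0, 0.0, -0.05, 0.0, 0.0, 0.0], [130, -0.0, 0.0, -0.05, 0.0, 0.0, 0.0], [130, 0.064, -0.02, 0.03, 0.0, -0.031, -0.0], [130, 0.066, -0.02, 0.027, 0.0, -0.031, -0.0]]
[[130, 0.067, -0.02, 0.024, 0.0, -0.031, -0.0], [130, 0.068, -0.02, 0.02, 0.0, -0.03, -0.0], [130, 0.069, -0.02, 0.017, 0.0, -0.031, -0.0], [130, 0.069, -0.02, 0.014, 0.0, -0.03, -0.0], [130, 0.07, -0.02, 0.011, 0.0, -0.031, -0.0], [130, 0.071, -0.02, 0.007, 0.0, -0.03, -0.0], [130, 0.071, -0.02, 0.004, 0.0, -0.031, -0.0], [130, 0.071, -0.019, 0.001, 0.0, -0.03, -0.001]]
end [ 0.4544 -0.0011  0.2499] [-0.0449  0.0451  0.2499]
```

Call:
{"fn": "step_arm", "kwargs": {
  "deltas": [
    [130,0,0,-0.05,0,0,0],
    [130,0,0,-0.05,0,0,0],
    [130,0,0,-0.05,0,0,0],
    [130,0,0,-0.05,0,0,0],
    [130,0,0,-0.05,0,0,0],
    [130,0,0,-0.05,0,0,0],
    [130,0.064,-0.02,0.03,0,-0.031,0],
    [130,0.066,-0.02,0.027,0,-0.031,0]
  ]
}}

```text
time: 11.05
tcp_pos: [0.5205, -0.1659, 0.2429]
eef_rot: [179.9, -21.8, 96.2]
contact_force: [0.4, 1.3, -0.8]
grip_width: 0.0418
grasp_force: 0.0
```

Call:
{"fn": "step_arm", "kwargs": {
  "deltas": [
    [130,0.067,-0.02,0.024,0,-0.031,0],
    [130,0.068,-0.02,0.02,0,-0.03,0],
    [130,0.069,-0.02,0.017,0,-0.031,0],
    [130,0.069,-0.02,0.014,0,-0.03,0],
    [130,0.07,-0.02,0.011,0,-0.031,0],
    [130,0.071,-0.02,0.007,0,-0.03,0],
    [130,0.071,-0.02,0.004,0,-0.031,0],
    [130,0.071,-0.019,0.001,0,-0.03,-0.001]
  ]
}}

```text
time: 11.85
tcp_pos: [0.454, 0.0002, 0.2504]
eef_rot: [179.9, 0.0, 96.4]
contact_force: [0.9, -0.1, -0.7]
grip_width: 0.0416
grasp_force: 0.0
```

```bash
python3 - <<'E'
from h import *
s,W=wrist(["pull_bar","bolt_grip"])
cv2.imwrite("pics/w3.png",s["image"])
q=w2c(W.reshape(-1,3)).reshape(400,640,3)
m=(abs(q[...,2]-.182)<.006)&(q[...,1]>.02)&(q[...,1]<.11)&(q[...,0]<0)
print(m.sum(),np.round(np.nanpercentile(q[m],[5,50,95],axis=0),4))
plan([(c2w([-.045,.065,.16]),tool(0),130,8)])
E
```

```text
pull_bar place 0.8 (319, 186) crate: [-0.0425  0.0654  0.1817]
pull_bar trace 0.57 (386, 162) crate: [0.0147 0.0746 0.1389]
   reg 5/50/95 [[-0.067, -0.0791, 0.1373], [0.0103, 0.0762, 0.1385], [0.1151, 0.1771, 0.1584]]
1639 [[-0.0499  0.0255  0.1797]
 [-0.0454  0.0687  0.1827]
 [-0.0412  0.1058  0.184 ]]
[[130, 0.008, -0.0, 0.038, 0.0, -0.0, 0.0], [130, 0.008, -0.0, 0.037, 0.0, -0.0, 0.0], [130, 0.008, -0.0, 0.038, 0.0, -0.0, 0.0], [130, 0.008, -0.0, 0.037, 0.0, -0.0, 0.0], [130, 0.008, -0.0, 0.038, 0.0, -0.0, 0.0], [130, 0.009, -0.0, 0.037, 0.0, -0.0, 0.0], [130, 0.008, -0.0, 0.038, 0.0, -0.0, 0.0], [130, 0.009, -0.0, 0.037, 0.0, -0.0, 0.0]]
end [0.4522 0.0186 0.1601] [-0.0449  0.065   0.1601]
```

View pics/w3.png

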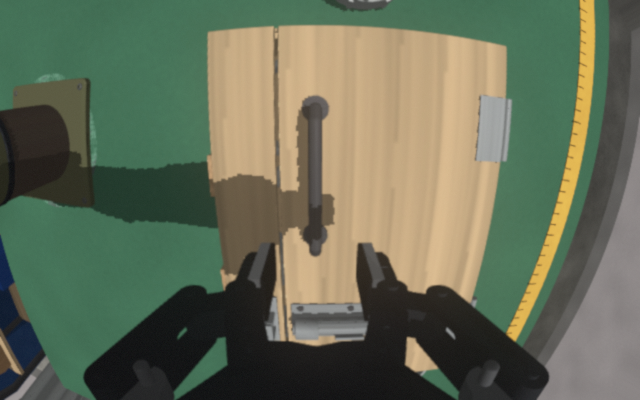

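Call:
{"fn": "step_arm", "kwargs": {
  "deltas": [
    [130,0.008,0,0.038,0,0,0],
    [130,0.008,0,0.037,0,0,0],
    [130,0.008,0,0.038,0,0,0],
    [130,0.008,0,0.037,0,0,0],
    [130,0.008,0,0.038,0,0,0],
    [130,0.009,0,0.037,0,0,0],
    [130,0.008,0,0.038,0,0,0],
    [130,0.009,0,0.037,0,0,0]
  ]
}}

```text
time: 12.9
tcp_pos: [0.4524, 0.017, 0.1593]
eef_rot: [180.0, -0.0, 96.2]
contact_force: [0.4, 0.4, 0.4]
grip_width: 0.042
grasp_force: 0.0
```

Call:
{"fn": "step_arm", "kwargs": {
  "deltas": [
    [255,0,0,0,0,0,0],
    [255,0,0,0,0,0,0],
    [255,0,0,0,0,0,0],
    [255,0,0,0,0,0,0],
    [255,0,0,0,0,0,0]
  ]
}}

```text
time: 13.4
tcp_pos: [0.4514, 0.0176, 0.1601]
eef_rot: [-180.0, 0.0, 96.3]
contact_force: [-1.4, -5.0, 0.7]
grip_width: 0.0076
grasp_force: 58.6
```

```bash
python3 - <<'E'
from h import *
p,r=pose(); b=w2c(p); print(np.round(b,4),get_obs()["eef_rot"])
a0=np.arctan2(.049,-.175); Rr=np.hypot(.049,.175)
off=b-np.array([.13+Rr*np.cos(a0),0,.13+Rr*np.sin(a0)])  # keep the grasp offset
segs=[]
n=32
for i in range(1,n+1):
    a=a0-np.radians(81)*i/n
    segs.append((c2w(off+[.13+Rr*np.cos(a),0,.13+Rr*np.sin(a)]),r,255,1))
plan(segs)
E
```

```text
[-0.0458  0.0641  0.1601] [-1.79955663e+02  1.50764258e-02  9.62895538e+01]
[[255, 0.0, 0.008, -0.026, 0.0, 0.0, 0.0], [255, 0.0, 0.009, -0.025, 0.0, 0.0, 0.0], [255, 0.0, 0.01, -0.025, 0.0, 0.0, 0.0], [255, 0.0, 0.011, -0.024, 0.0, 0.0, 0.0], [255, 0.0, 0.012, -0.024, 0.0, 0.0, 0.0], [255, 0.0, 0.013, -0.023, 0.0, 0.0, 0.0], [255, 0.0, 0.014, -0.023, 0.0, 0.0, 0.0], [255, 0.0, 0.015, -0.022, 0.0, 0.0, 0.0]]
[[255, 0.0, 0.017, -0.021, 0.0, 0.0, 0.0], [255, 0.0, 0.017, -0.021, 0.0, 0.0, 0.0], [255, 0.0, 0.018, -0.02, 0.0, 0.0, 0.0], [255, 0.0, 0.018, -0.019, 0.0, 0.0, 0.0], [255, 0.0, 0.02, -0.018, 0.0, 0.0, 0.0], [255, 0.0, 0.021, -0.017, 0.0, 0.0, 0.0], [255, 0.0, 0.021, -0.016, 0.0, 0.0, 0.0], [255, 0.0, 0.022, -0.016, 0.0, 0.0, 0.0]]
[[255, 0.0, 0.022, -0.014, 0.0, 0.0, 0.0], [255, 0.0, 0.023, -0.014, 0.0, 0.0, 0.0], [255, 0.0, 0.024, -0.012, 0.0, 0.0, 0.0], [255, 0.0, 0.024, -0.011, 0.0, 0.0, 0.0], [255, 0.0, 0.025, -0.011, 0.0, 0.0, 0.0], [255, 0.0, 0.025, -0.009, 0.0, 0.0, 0.0], [255, 0.0, 0.026, -0.008, 0.0, 0.0, 0.0], [255, 0.0, 0.025, -0.007, 0.0, 0.0, 0.0]]
[[255, 0.0, 0.027, -0.006, 0.0, 0.0, 0.0], [255, 0.0, 0.026, -0.004, 0.0, 0.0, 0.0], [255, 0.0, 0.027, -0.004, 0.0, 0.0, 0.0], [255, 0.0, 0.026, -0.002, 0.0, 0.0, 0.0], [255, 0.0, 0.027, -0.001, 0.0, 0.0, 0.0], [255, 0.001, 0.027, 0.0, 0.0, 0.0, 0.0], [255, -0.0, 0.026, 0.002, 0.0, 0.0, 0.0], [255, -0.0, 0.027, 0.002, 0.0, 0.0, 0.0]]
end [0.6462 0.0394 0.2916] [0.1502 0.0642 0.2916]
```

Call:
{"fn": "step_arm", "kwargs": {
  "deltas": [
    [255,0,0.008,-0.026,0,0,0],
    [255,0,0.009,-0.025,0,0,0],
    [255,0,0.01,-0.025,0,0,0],
    [255,0,0.011,-0.024,0,0,0],
    [255,0,0.012,-0.024,0,0,0],
    [255,0,0.013,-0.023,0,0,0],
    [255,0,0.014,-0.023,0,0,0],
    [255,0,0.015,-0.022,0,0,0]
  ]
}}

```text
time: 14.2
tcp_pos: [0.4768, 0.0205, 0.2162]
eef_rot: [-179.6, 0.0, 96.3]
contact_force: [-0.7, -5.0, -14.6]
grip_width: 0.008
grasp_force: 58.1
```

Load of about 15 N at the bar matches the lid moving; I'll continue the arc.

Call:
{"fn": "step_arm", "kwargs": {
  "deltas": [
    [255,0,0.017,-0.021,0,0,0],
    [255,0,0.017,-0.021,0,0,0],
    [255,0,0.018,-0.02,0,0,0],
    [255,0,0.018,-0.019,0,0,0],
    [255,0,0.02,-0.018,0,0,0],
    [255,0,0.021,-0.017,0,0,0],
    [255,0,0.021,-0.016,0,0,0],
    [255,0,0.022,-0.016,0,0,0]
  ]
}}

```text
time: 15.0
tcp_pos: [0.517, 0.025, 0.2595]
eef_rot: [-178.9, 0.0, 96.3]
contact_force: [-12.1, -4.9, -3.6]
grip_width: 0.0078
grasp_force: 58.4
```

Call:
{"fn": "step_arm", "kwargs": {
  "deltas": [
    [255,0,0.022,-0.014,0,0,0],
    [255,0,0.023,-0.014,0,0,0],
    [255,0,0.024,-0.012,0,0,0],
    [255,0,0.024,-0.011,0,0,0],
    [255,0,0.025,-0.011,0,0,0],
    [255,0,0.025,-0.009,0,0,0],
    [255,0,0.026,-0.008,0,0,0],
    [255,0,0.025,-0.007,0,0,0]
  ]
}}

```text
time: 15.8
tcp_pos: [0.5774, 0.0318, 0.2893]
eef_rot: [-179.3, -0.0, 96.3]
contact_force: [-15.6, -3.3, 18.9]
grip_width: 0.0076
grasp_force: 61.4
```

Call:
{"fn": "step_arm", "kwargs": {
  "deltas": [
    [255,0,0.027,-0.006,0,0,0],
    [255,0,0.026,-0.004,0,0,0],
    [255,0,0.027,-0.004,0,0,0],
    [255,0,0.026,-0.002,0,0,0],
    [255,0,0.027,-0.001,0,0,0],
    [255,0,0.027,0,0,0,0],
    [255,0,0.026,0.002,0,0,0],
    [255,0,0.027,0.002,0,0,0]
  ]
}}

```text
time: 16.6
tcp_pos: [0.6446, 0.0393, 0.2931]
eef_rot: [-179.8, 0.0, 96.3]
contact_force: [-7.2, -3.9, 9.0]
grip_width: 0.0076
grasp_force: 63.2
```

```bash
python3 - <<'E'
from h import *
o=get_obs(); p,r=pose(); c=w2c(p+r.apply([0,0,-.019])); d=c-[.13,0,.13]
print(np.round(c,4),"lid deg",np.degrees(np.arctan2(.049,-.175)-np.arctan2(d[2],d[0])),np.hypot(d[0],d[2]),o["contact_force"],o["grip_width"])
s=snapshot("scene"); cv2.imwrite("pics/s3.png",cv2.resize(s["image"][60:320,140:480],None,fx=2,fy=2))
E
```

```text
[0.1487 0.0642 0.3121] lid deg 80.234341649521 0.18302020714736092 [-7.22514928 -3.91929488  8.97994427] 0.007644241643568494
```

View pics/s3.png

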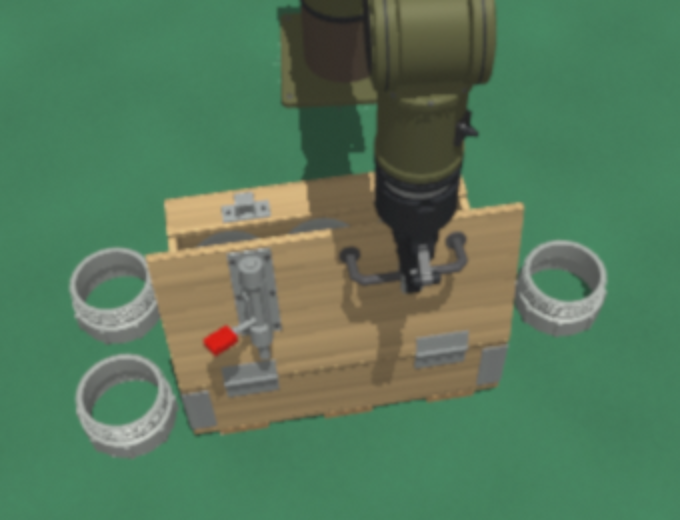

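Call:
{"fn": "step_arm", "kwargs": {
  "deltas": [
    [255,0,0,0,0,0,0],
    [255,0,0,0,0,0,0],
    [168,0,0,0,0,0,0],
    [168,0,0,0,0,0,0],
    [168,0,0,0,0,0,0],
    [168,0,0,0,0,0,0]
  ]
}}

```text
time: 17.25
tcp_pos: [0.6464, 0.0412, 0.2912]
eef_rot: [-180.0, -0.1, 96.4]
contact_force: [0.2, 0.3, -0.5]
grip_width: 0.0291
grasp_force: 0.0
```

Call:
{"fn": "step_arm", "kwargs": {
  "deltas": [
    [168,0,0.003,-0.02,0,0,0],
    [168,0,0,-0.03,0,0,0],
    [168,0,0,-0.04,0,0,0],
    [168,0,0,-0.06,0,0,0],
    [168,0,0,-0.08,0,0,0],
    [168,0,0,-0.08,0,0,0],
    [168,0,0,-0.08,0,0,0],
    [168,0,0,0,0,0,0]
  ]
}}

```text
time: 18.05
tcp_pos: [0.6493, 0.0403, 0.4135]
eef_rot: [179.5, -0.0, 96.4]
contact_force: [0.5, 0.2, -0.6]
grip_width: 0.0292
grasp_force: 0.0
```

```bash
python3 - <<'E'
from h import *
o=get_obs(); print(o["tcp_pos"],o["contact_force"],o["time"])
s=snapshot("scene"); cv2.imwrite("pics/s4.png",cv2.resize(s["image"][60:320,140:480],None,fx=2,fy=2))
E
```

```text
[0.64934283 0.04034328 0.41348629] [ 0.48233675  0.18737471 -0.62926994] 18.05
```

View pics/s4.png

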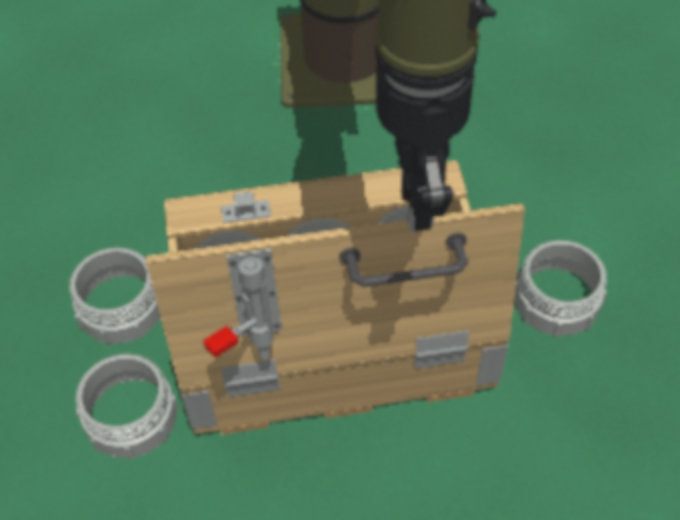

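The lid stands open by itself, the bolt is back with its red handle down (220,340), and the gripper is clear above the lid. The fittings have not moved.

```bash
python3 -c "
from station import job_done; print(job_done())"
```

```text
the job is handed in; nothing more can be done
None
```

The job is handed in: the bolt is drawn back with its handle down in the rear notch, the lid stands open at about 80°, the gripper is clear, and the fittings were left where they stood; the hand-in call returned no verdict.

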